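# Proof-pull a soldered medal loop with a pull gauge

## Task

The hanging loop of the medal clamped in the pin block has just been soldered and needs its proof pull. Pick up the longer of the two spring pull gauges, lower its hook into the loop and draw the gauge gently straight away from the medal until the gauge's mouth stands within the black band on its rod (do not overpull it, beyond the band), and keep holding it there, clear of the bench and with the pull on: the program finishes while holding. Leave the other gauge and the tools on the bench where they lie.

Things in the scene. Friction and masses are not known exactly. Their poses are not given: they have to be found in the camera images.
- long_gauge: longer of two spring pull gauges, 0.18 kg, lying flat: square aluminium case 24 x 24 mm, 130 mm long, plus black end caps 26 x 26 x 8 mm. Origin under the middle of the case, level with the caps' underside; the rod's axis runs 13 mm above it. +x points along the case to the hook, +z up through the face with the dark slot. Brass mouth ring at x = 75 mm; an 8 mm steel rod stands out 10 mm at rest
- long_rod (a joint): how far the long gauge's rod is drawn out of the case (m): 0 at rest, end stop at 0.060. A spring pulls it back: 1.2 N at first, 2.3 N more per 10 mm (about 10 N at mid band). Thin dark rings on the rod reach the mouth at 0.010, 0.020, 0.030; the 10 mm black band starts to come out at 0.035 and is wholly out at 0.045
- long_hook (a point): point in the long gauge's hook, moves with the rod: on the rod's axis, 92 mm ahead (+x) of the gauge's origin at rest. The 3.5 mm wire arches up from the rod's end to 10 mm over the axis, then goes straight down to 9 mm below it; a bar enters from below into the 14 mm gap between rod end and downward leg; this point is the gap's middle. x points away from the case
- pin_block: engraver's pin block, fixed on the bench: dark round foot 97 mm wide and 16 mm high, above it two steel jaws 44 x 84 mm up to 60 mm high, with four pins 9 mm high. Origin under its centre, z up, -x is the side to which the medal's loop points
- medal: brass medal, 56 mm across, 4 mm thick, clamped flat between the pins on the jaws; origin under its centre, 60 mm above the bench; fixed to the pin block and turned like it. From its rim a level loop of 3.6 mm wire points to the block's -x: opening 14 mm wide, 15 mm long, free below down to 16 mm above the bench
- loop_bar (a point): middle of the loop's straight outer bar (the part farthest from the medal; 3.6 mm thick, about 11 mm long, along y), 47 mm from the block's centre and 62 mm above the bench. Its x axis points from the bar into the loop's opening and on to the medal's centre; the pull is along -x
- short_gauge: the shorter pull gauge, not to be used: case 20 x 20 mm, 80 mm long, same make. Origin and axes as for the long one
- chasing_hammer: small chasing hammer with wooden handle, 218 mm long, lying at the back; leave alone
- tape_roll: roll of masking tape, 48 mm across, 12 mm high, lying flat between the gauges and the block; leave alone
- ring_clamp: wooden ring clamp with brass band, 135 mm long, 30 mm wide, 21 mm high, behind the gauges; leave alone
- needle_file_0: needle file, 146 mm long, near the front edge; leave alone
- needle_file_1: needle file, 146 mm long, beside the other; leave alone

How it is judged:
On the way, in this order (a step that is already met when the one before it is completed fails the run):
1. the long gauge is lifted clear of the bench (height (world z) of long_gauge above 0.035 m), for 0.1 s.
2. the loop's bar lies in the hook (distance between long_hook and loop_bar below 0.012 m and z of long_hook in the frame of loop_bar between -0.009 and 0.0065 m), for 0.1 s.
At the end, for the whole second after the job is handed in: The gripper holds the long gauge off the bench (its underside more than 30 mm up), its hook pulls on the medal's loop with more than 5 N, the gauge points within about 23 degrees of the loop's direction, the rod is drawn out 35 to 45 mm (the case's mouth within the black band), and nothing moves (value of joint long_rod between 0.035 and 0.045 m and contact force between long_gauge and medal above 5 N and distance between long_hook and loop_bar below 0.013 m and contact force between the fingers and long_gauge above 2 N and height (world z) of long_gauge above 0.03 m and angle between the x axis of long_gauge and the x axis of loop_bar, either way round below 0.4 rad and linear speed of long_gauge below 0.02 m/s); the arm keeps its last pose, push and grip.
It fails at once if the rod is pulled out well past the band (over 50 mm) (value of joint long_rod above 0.05 m).
It fails at once if the other gauge, the hammer, ring clamp, tape roll or a needle file is shifted by more than 20 mm (distance of any of short_gauge, chasing_hammer, tape_roll, ring_clamp, needle_file_0, needle_file_1 from where it was at the start of the episode above 0.02 m).
It also fails if it takes over 38 s, if anything falls off the work surface, if the arm or the gripper's body presses on something with over 40 N, if the wrist force passes 120 N, or if a joint passes its speed limit or range.

## Robot

A 7-joint arm with a two-finger parallel gripper is mounted at the origin on a cart in front of the work surface, level with it; the furniture and walls round the work are solid. World frame = base frame: x ahead of the robot, y to its left, z up, the work surface at z = 0. Lengths are in m, angles in rad, forces in N, time in s.
With the tool pointing down it reaches from about 0.35 to 0.9 m from the base axis. Payload 19.9 kg.
Tool frame: the origin (TCP) lies at the very end of the fingers, on their centre line; the grasp point (between the pads) lies 19 mm behind it; z points along the fingers, x is the direction in which the jaws open and shut, and the axes are right-handed (so a half turn about z gives the same grasp; the last joint's range is limited). The gripper opens to 94 mm and grips with 3 to 60 N. Pads are 16 mm wide; open, the fingers measure 119 mm over their backs; the gripper's body (75 mm by 177 mm) begins 78 mm behind the grasp point.
Start: joints at [1.121, 0.417, -0.01, 1.614, 0.005, 1.111, -0.053], TCP at [0.248, -0.573, 0.205] pointing down, gripper open.
Joint ranges: [-2.81, 2.81], [-0.39, 2.02], [-1.27, 1.25], [0.06, 2.57], [-1.19, 4.33], [0.19, 2], [-2.82, 2.82]. Speed limits (rad/s): [1.89, 1.89, 2.39, 2.39, 3.01, 3.01, 3.01].

## Interface

Orientations are given as a unit quaternion [x, y, z, w].
In Python, from plant import arm gives the robot as it stands. The module is installed in compiled form; this text tells all that it offers.
- The arm moves only by the tool drive_tool, never from a script. Its argument "commands" is a list that holds one entry, the list of rows, each a list of 6 numbers: the shift along the tool's x, y, z in cm, then the turn, a rotation vector about the tool's x, y, z in rad. A call has exactly 5 rows; each row shifts and turns the commanded pose from where the row before left it, along the tool's axes as they then stand; what a row does not reach is not made up. A row lasts 1/12 s, in which the tool goes at most 41.7 mm and 7.16 degrees, less where a joint would pass 70% of its speed; a pose out of reach is approached as far as the arm can. A call is refused whole if a number of a shift passes 4.17 or a number of a turn 0.125, either way. A call with a gripper value outside its range is refused whole. "jaw" is the finger opening in cm, from 0 to 9.4, set as the call begins (left out, the last holds). The fingers move at their own pace and stop on an object; "force" is the grip in N (left out, the last holds). Time passes only in rows, so rows that do not move let the fingers close, or fill a call up. It gives the time, the measured TCP pose, the force and the opening at its end, in the units of the state.
- arm.state(): the state, without advancing time (a new reading comes with each control period).
- arm.grab_frame(name): name is "scene" or "top" or "wrist"; returns the picture (400x640x3 uint8, red, green, blue); there is no depth.
- arm.camera_info(name): a dict with "fovy" (degrees; the focal length in pixels is half the picture's height over the tangent of half this angle, whatever the lens; pixels are square), "cx", "cy" (the principal point, pixels), "k1" (the pictures are not rectified: a ray, as slopes to the right and down, at radius r is drawn at 1 + k1 r^2 times it, then the intrinsics apply), "origin" and "rotation" of the camera in the world. Camera axes: x right, y up, looking along -z (the intrinsics and any distortion apply to the point x, -y, -z); pixel columns grow to the right and rows downward; lengths in m; the calibration is good to about 2 mm. A picture is of the moment at which its call begins: read the wrist's pose just before it. camera_info takes no time and is no camera call; for the wrist camera it gives the pose at the moment of the call.
- arm.hand_in(): hands the job in, once; it reports no verdict.
Trained networks look in the newest picture that a camera, given by its name, has taken for a name from the list of things; names that differ only in an ending like _2 or _b are one class to them, and where a whole thing is asked for, a point or a joint stands for the part that bears it (a point fixed in the world has none). Each returns a list of dicts, best first, with "p" (0 to 1); they miss things now and then, are a little off and sometimes report something else, mostly with a low value. They report only what shows in the picture. A call takes as long as a camera call.
- arm.masks_of(camera, label): "pixels" (400x640 bool, what is visible of it) and "centre" ([column, row] in pixels, amid what is visible of it).
The state is a dict: "clock": time; "qpos": joint angles; "qvel": joint speeds; "joint_efforts": joint torques, N m; "tool_pos": TCP position; "ee_rot": TCP orientation; "ft_force": force on the tool from outside, world axes, zero at the start; "moment": the same for the moment, N m; "gripper_width": finger opening in m.
Only numpy, scipy, OpenCV 4.12 (cv2) and the standard library are available. Lean on these libraries where they do the work, as an engineer would, in place of code of your own. Each camera call takes 0.05 s, during which the arm holds its last target.

## Working session

There is one attempt and no reset: what is moved stays moved. The work goes in short steps, Python scripts to look and compute and a tool call to move; the robot and the scene stay as the last step left them, time stands still between calls to the robot, and variables do not carry over. Pictures are saved under pics/ and viewed, and the job is handed in when it is done.

Besides the shell and the picture viewer there is one more tool, called after "Call:" as a command line: name --argument value ..., lists and objects as JSON in quotes. drive_tool: Moves the arm, as the interface text tells. Its arguments: {"type":"object","properties":{"commands":{"type":"array"},"jaw":{"type":"number"},"force":{"type":"number"}},"required":["commands"]}

```bash
mkdir -p pics; ls; cat > h.py <<'E'
import numpy as np, cv2
from plant import arm
from scipy.spatial.transform import Rotation as R
def info(n):
    i=arm.camera_info(n); f=200/np.tan(np.radians(i['fovy'])/2); return i,f
def proj(i,P):
    f=200/np.tan(np.radians(i['fovy'])/2)
    P=np.atleast_2d(P); c=(P-np.array(i['origin']))@rot(i)
    s=np.c_[c[:,0]/-c[:,2],-c[:,1]/-c[:,2]]; r2=(s**2).sum(1,keepdims=True)
    s=s*(1+i['k1']*r2); return s*f+[i['cx'],i['cy']]
def rot(i):
    r=np.array(i['rotation'],float)
    return r if r.shape==(3,3) else R.from_quat(r).as_matrix()
def ray(i,uv):
    f=200/np.tan(np.radians(i['fovy'])/2)
    d=(np.atleast_2d(uv)-[i['cx'],i['cy']])/f; s=d.copy()
    for _ in range(20): s=d/(1+i['k1']*(s**2).sum(1,keepdims=True))
    return np.c_[s[:,0],-s[:,1],-np.ones(len(s))]@rot(i).T
def onz(i,uv,z):
    d=ray(i,uv); o=np.array(i['origin']); return o+d*((z-o[2])/d[:,2])[:,None]
def save(n,im): cv2.imwrite('pics/'+n+'.png',im[:,:,::-1])
E
python3 - <<'E'
from h import *
print(arm.state())
for n in ['scene','top','wrist']:
    i=arm.camera_info(n);print(n,i)
    save(n+'0',arm.grab_frame(n))
    np.save(n+'0.npy',i,allow_pickle=True)
E
```

```text
pics
{'clock': 0.0, 'qpos': array([ 1.12051108,  0.41797153, -0.01028704,  1.6141777 ,  0.00468397,
        1.11068826, -0.05296325]), 'qvel': array([-8.13915602e-04, -1.52249491e-03,  2.32376915e-04,  1.04803470e-03,
       -9.21814693e-04,  8.43057580e-04, -8.24682145e-05]), 'joint_efforts': array([ 1.06167929e-04, -8.51258683e+01,  6.38742931e-01, -4.26000237e+01,
       -4.88348154e-02,  1.86783815e-02,  8.91200875e-05]), 'tool_pos': array([ 0.2482676 , -0.57316274,  0.2048254 ]), 'ee_rot': array([ 8.35917402e-01, -5.48854921e-01, -5.32033518e-04, -2.99447728e-04]), 'ft_force': array([ 0.24722582,  0.10307322, -0.02104606]), 'moment': array([-0.0269149 ,  0.04194334, -0.03149638]), 'gripper_width': 0.09366417328048973}
scene {'fovy': 48.05364243441643, 'cx': 322.7524076852837, 'cy': 202.13259383610185, 'k1': 0.024430727575451044, 'origin': array([-0.10298543,  0.48442715,  0.50826998]), 'rotation': array([-0.23425027,  0.4490278 ,  0.7733129 , -0.38142888])}
top {'fovy': 50.25061803057919, 'cx': 323.45678303339736, 'cy': 204.80232873632906, 'k1': 0.03329043367325261, 'origin': array([0.39283191, 0.02761825, 0.90361114]), 'rotation': array([ 0.05359951, -0.07100184, -0.697319  ,  0.7112187 ])}
wrist {'fovy': 68.70204816771898, 'cx': 316.83755192424724, 'cy': 199.7732675813515, 'k1': -0.009137471743998864, 'origin': array([ 0.32052207, -0.54216064,  0.38477226]), 'rotation': array([-0.11345799,  0.07554689, -0.54330534,  0.82839559])}
```

View pics/scene0.png

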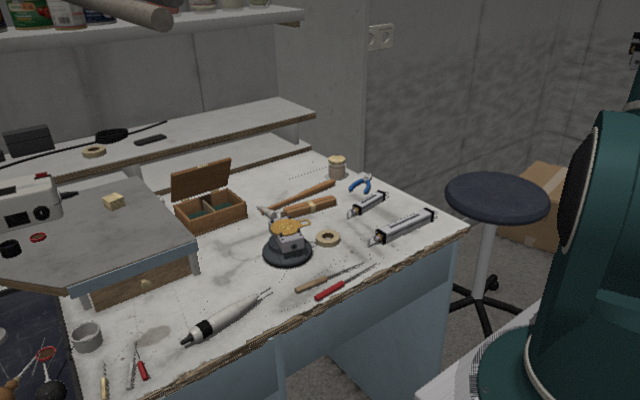

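View pics/top0.png

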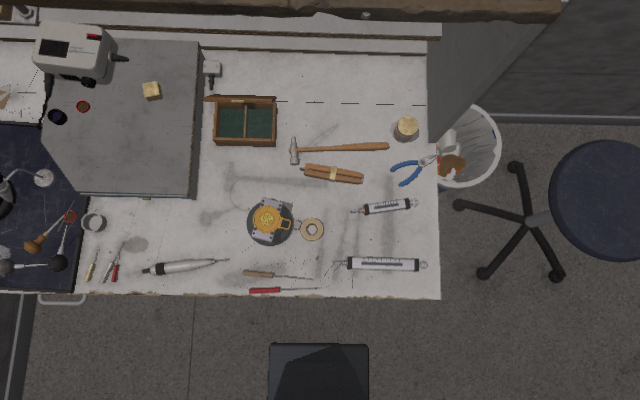

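View pics/wrist0.png

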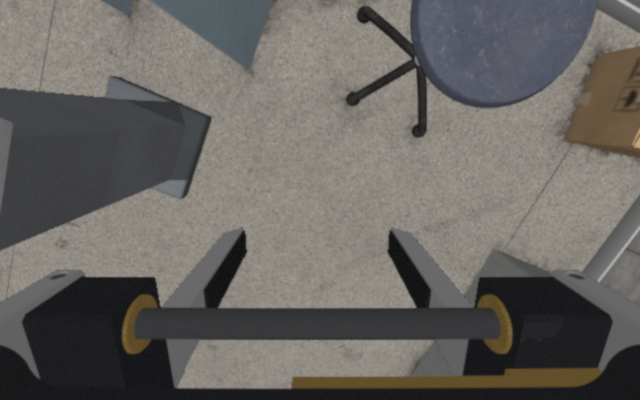

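```bash
python3 - <<'E'
from h import *
i=arm.camera_info('top')
o=np.zeros((400,640,3),np.uint8)+0
im=cv2.imread('pics/top0.png')
for l,z in [('long_gauge',.013),('medal',.062),('pin_block',.03),('long_hook',.013),('short_gauge',.01),('loop_bar',.062),('tape_roll',.006)]:
    try: r=arm.masks_of('top',l)
    except Exception as e: print(l,e); continue
    for q in r[:2]:
        m=q['pixels']; pts=np.argwhere(m)[:,::-1].astype(np.float32)
        rect=cv2.minAreaRect(pts)
        print(l,round(q['p'],2),q['centre'],m.sum(),rect,onz(i,q['centre'],z).round(4))
        print(onz(i,cv2.boxPoints(rect),z).round(4).tolist())
        np.save(f'm_{l}.npy',m) if q is r[0] else 0
print(arm.state()['clock'])
E
```

```text
long_gauge 0.91 [380.0, 265.3] 894 ((380.0316467285156, 263.1615905761719), (78.09534454345703, 12.274282455444336), 2.1610796451568604) [[ 0.427  -0.1125  0.013 ]]
[[0.4203, -0.0311, 0.013], [0.4455, -0.0318, 0.013], [0.4427, -0.1946, 0.013], [0.4174, -0.193, 0.013]]
medal 0.96 [265.3, 216.1] 663 ((267.0273742675781, 218.26028442382812), (28.304121017456055, 29.2972469329834), 65.55604553222656) [[0.5178 0.1233 0.062 ]]
[[0.5264, 0.1583, 0.062], [0.5521, 0.1064, 0.062], [0.5006, 0.0813, 0.062], [0.4756, 0.1329, 0.062]]
pin_block 0.74 [271.3, 221.2] 1728 ((269.2500305175781, 221.75001525878906), (45.25482940673828, 45.961936950683594), 45.0) [[0.5122 0.1142 0.03  ]]
[[0.5091, 0.1843, 0.03], [0.5788, 0.1206, 0.03], [0.5128, 0.0521, 0.03], [0.4449, 0.1162, 0.03]]
short_gauge 0.96 [384.9, 206.5] 537 ((381.4847717285156, 206.38844299316406), (10.899131774902344, 59.67499923706055), 82.23483276367188) [[ 0.5516 -0.1243  0.01  ]]
[[0.5532, -0.0522, 0.01], [0.5736, -0.1791, 0.01], [0.5502, -0.1818, 0.01], [0.53, -0.0555, 0.01]]
loop_bar 0.78 [266.2, 217.6] 603 ((267.5, 218.5), (25.0, 29.0), 90.0) [[0.5148 0.1214 0.062 ]]
[[0.5376, 0.1486, 0.062], [0.5389, 0.091, 0.062], [0.4887, 0.0892, 0.062], [0.4876, 0.1462, 0.062]]
tape_roll 0.73 [316.9, 225.8] 354 ((311.0, 229.0), (22.0, 22.0), 90.0) [[0.5076 0.02   0.006 ]]
[[0.5236, 0.0562, 0.006], [0.5245, 0.0094, 0.006], [0.4777, 0.0086, 0.006], [0.4768, 0.0549, 0.006]]
0.5
```

```bash
python3 - <<'E'
import cv2
im=cv2.imread('pics/top0.png')
cv2.imwrite('pics/z1.png',cv2.resize(im[185:305,230:440],None,fx=3.8,fy=3.8,interpolation=cv2.INTER_CUBIC))
im=cv2.imread('pics/scene0.png')
cv2.imwrite('pics/z2.png',cv2.resize(im[185:285,250:450],None,fx=4,fy=4,interpolation=cv2.INTER_CUBIC))
E
```

```text
(no output)
```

View pics/z1.png

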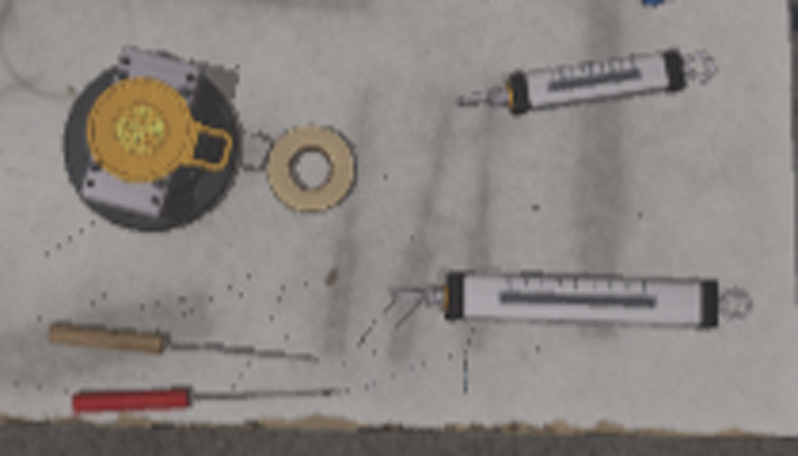

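View pics/z2.png

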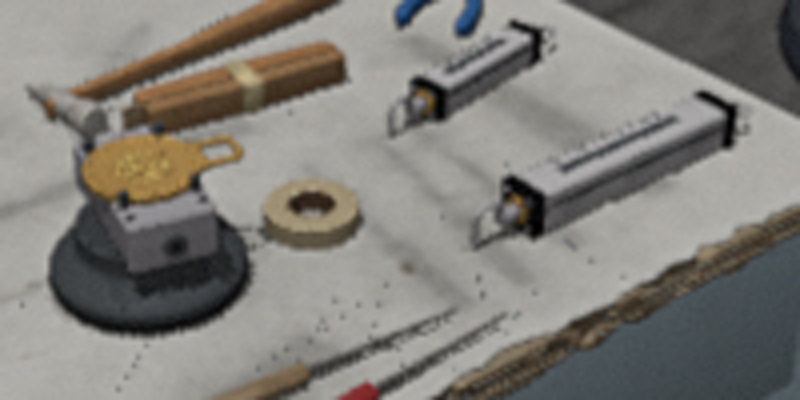

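```bash
cat >> h.py <<'E'
def plan(xyz, yaw, st=None, tilt=None):
    "delta from the current pose in tool axes (cm, rotvec rad); target: z down, tool x at yaw"
    st=st or arm.state()
    A=R.from_quat(st['ee_rot']); 
    T=R.from_matrix(np.c_[[np.cos(yaw),np.sin(yaw),0],[np.sin(yaw),-np.cos(yaw),0],[0,0,-1]])
    print('pos',st['tool_pos'].round(4),'yaw now',np.arctan2(*A.as_matrix()[[1,0],0]).round(4),
      'd(cm)',(A.inv().apply(np.array(xyz)-st['tool_pos'])*100).round(2),'rv',(A.inv()*T).as_rotvec().round(4),'dW',((np.array(xyz)-st['tool_pos'])*100).round(2),'t',st['clock'])
E
python3 - <<'E'
from h import *
i=arm.camera_info('top')
z=lambda a:np.array(a)/3.8+[230,185]
a=onz(i,[z((447,294)),z((717,303))],.02);print(a)
d=a[0]-a[1];print('gauge yaw',np.arctan2(d[1],d[0]),np.linalg.norm(d),a.mean(0))
b=onz(i,[z((142,130)),z((227,150))],.062);print(b)
d=b[0]-b[1];print('loop x yaw',np.arctan2(d[1],d[0]),np.linalg.norm(d))
plan([a.mean(0)[0],a.mean(0)[1],.18],np.arctan2(*(a[0]-a[1])[[1,0]])-np.pi/2)
E
```

```text
[[ 0.43143608 -0.04467342  0.02      ]
 [ 0.42949734 -0.19132441  0.02      ]]
gauge yaw 1.557576970176212 0.14666380821856292 [ 0.43046671 -0.11799891  0.02      ]
[[0.51161466 0.11898448 0.062     ]
 [0.50200417 0.07436111 0.062     ]]
loop x yaw 1.3586675011048064 0.04564654724776153
pos [ 0.2485 -0.5735  0.2054] yaw now -1.1619 d(cm) [-34.55 -34.81   2.54] rv [-1.0000e-04  1.0000e-04 -1.1487e+00] dW [18.2  45.55 -2.54] t 0.5
```

Call:
drive_tool --commands '[[[-2.8,-2.8,0,0,0,0],[-2.8,-2.8,0,0,0,0],[-2.8,-2.8,0,0,0,0],[-2.8,-2.8,0,0,0,0],[-2.8,-2.8,0,0,0,0]]]' --jaw 9.0 --force 40

```text
clock: 0.92
tool_pos: [0.3216, -0.3876, 0.2055]
ee_rot: [0.836, -0.549, 0.0, 0.0]
ft_force: [1.1, -0.1, 0.2]
gripper_width: 0.09
```

Call:
drive_tool --commands '[[[-2.8,-2.8,0.2,0,0,0],[-2.8,-2.8,0.2,0,0,0],[-2.8,-2.8,0.2,0,0,0],[-2.8,-2.8,0.2,0,0,0],[-2.8,-2.8,0.2,0,0,0]]]'

```text
clock: 1.33
tool_pos: [0.3944, -0.2035, 0.1956]
ee_rot: [0.836, -0.549, 0.0, 0.0]
ft_force: [1.3, -1.3, 1.4]
gripper_width: 0.0902
```

Call:
drive_tool --commands '[[[0,0,0,0,0,-0.12],[0,0,0,0,0,-0.12],[0,0,0,0,0,-0.12],[0,0,0,0,0,-0.12],[0,0,0,0,0,-0.12]]]'

```text
clock: 1.75
tool_pos: [0.3941, -0.2052, 0.1956]
ee_rot: [0.962, -0.274, 0.0, 0.0]
ft_force: [-0.2, -0.2, 0.0]
gripper_width: 0.0897
```

Call:
drive_tool --commands '[[[0,0,0,0,0,-0.11],[0,0,0,0,0,-0.11],[0,0,0,0,0,-0.11],[0,0,0,0,0,-0.11],[0,0,0,0,0,-0.11]]]'

```text
clock: 2.17
tool_pos: [0.3941, -0.2053, 0.1956]
ee_rot: [1.0, -0.003, 0.0, 0.0]
ft_force: [-0.0, -0.1, 0.4]
gripper_width: 0.0902
```

```bash
python3 - <<'E'
from h import *
plan([.4305,-.118,.15],-.0132)
E
```

```text
pos [ 0.3941 -0.2053  0.1956] yaw now -0.0066 d(cm) [ 3.58 -8.75  4.55] rv [ 0.0001 -0.0001  0.0066] dW [ 3.64  8.73 -4.56] t 2.1667
```

Call:
drive_tool --commands '[[[0.9,-2.2,0.7,0,0,0],[0.9,-2.2,0.7,0,0,0],[0.9,-2.2,0.7,0,0,0],[0.9,-2.2,0.7,0,0,0],[0,0,0,0,0,0]]]'

```text
clock: 2.58
tool_pos: [0.432, -0.1139, 0.1667]
ee_rot: [1.0, -0.004, -0.0, -0.001]
ft_force: [0.1, 0.6, -0.2]
gripper_width: 0.09
```

```bash
python3 - <<'E'
from h import *
i=arm.camera_info('wrist');np.save('w1.npy',i,allow_pickle=True)
im=arm.grab_frame('wrist');save('w1',im)
plan([.4305,-.118,.004],-.0132)
for l in ['long_gauge']:
    for q in arm.masks_of('wrist',l)[:2]:
        m=q['pixels'];pts=np.argwhere(m)[:,::-1].astype(np.float32);r=cv2.minAreaRect(pts)
        print(l,q['p'],q['centre'],r,onz(i,cv2.boxPoints(r),.026).round(4).tolist())
E
```

```text
pos [ 0.4314 -0.1159  0.1671] yaw now -0.0087 d(cm) [-0.08  0.22 16.31] rv [-0.0007  0.0006  0.0045] dW [ -0.09  -0.21 -16.31] t 2.6333
long_gauge 0.67 [315.3, 184.7] ((315.5, 181.5), (161.0, 23.0), 90.0) [[0.4191, -0.018, 0.026], [0.4431, -0.0181, 0.026], [0.4435, -0.2029, 0.026], [0.4157, -0.2027, 0.026]]
```

View pics/w1.png

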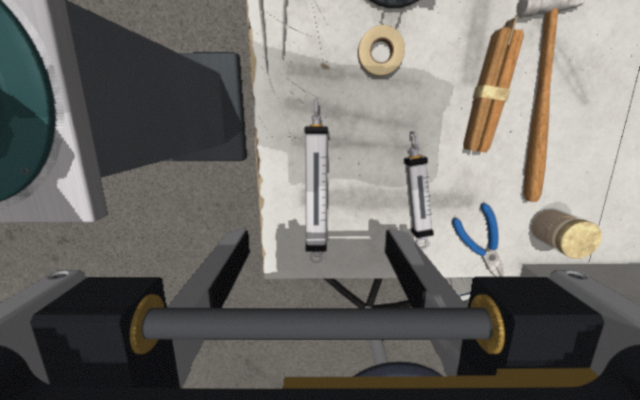

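```bash
python3 - <<'E'
from h import *
i=np.load('w1.npy',allow_pickle=True).item()
a=onz(i,[(316,126.5),(316,249)],.026);print(a,a.mean(0),np.linalg.norm(a[0]-a[1]),np.arctan2(*(a[0]-a[1])[[1,0]])-np.pi/2)
plan([a.mean(0)[0],a.mean(0)[1],.004],-.01)
E
```

```text
[[ 0.43144232 -0.04383302  0.026     ]
 [ 0.4303623  -0.18568431  0.026     ]] [ 0.43090231 -0.11475866  0.026     ] 0.14185539657924756 -0.007613602130887465
pos [ 0.4311 -0.1173  0.1674] yaw now -0.0104 d(cm) [-0.02 -0.25 16.34] rv [-0.0002  0.0004 -0.0004] dW [ -0.02   0.25 -16.34] t 2.6833
```

Call:
drive_tool --commands '[[[0,0,2.8,0,0,0],[0,0,2.8,0,0,0],[0,0,2.8,0,0,0],[0,0,2.8,0,0,0],[0,0,2,0,0,0]]]' --jaw 6.0

```text
clock: 3.1
tool_pos: [0.4302, -0.1188, 0.0338]
ee_rot: [1.0, -0.007, -0.001, 0.0]
ft_force: [-0.1, 0.1, -0.9]
gripper_width: 0.0614
```

Call:
drive_tool --commands '[[[0,0,1.3,0,0,0],[0,0,1,0,0,0],[0,0,0.4,0,0,0],[0,0,0,0,0,0],[0,0,0,0,0,0]]]'

```text
clock: 3.52
tool_pos: [0.4314, -0.1181, 0.0091]
ee_rot: [1.0, -0.006, 0.0, 0.0]
ft_force: [-0.5, 0.2, -0.4]
gripper_width: 0.0599
```

Call:
drive_tool --commands '[[[0,0,0.3,0,0,0],[0,0,0.2,0,0,0],[0,0,0,0,0,0],[0,0,0,0,0,0],[0,0,0,0,0,0]]]'

```text
clock: 3.93
tool_pos: [0.4312, -0.1177, 0.0036]
ee_rot: [1.0, -0.006, 0.0, 0.0]
ft_force: [0.3, -0.6, -0.8]
gripper_width: 0.0602
```

Call:
drive_tool --commands '[[[0,0,0,0,0,0],[0,0,0,0,0,0],[0,0,0,0,0,0],[0,0,0,0,0,0],[0,0,0,0,0,0]]]' --jaw 0 --force 45

```text
clock: 4.35
tool_pos: [0.4311, -0.1177, 0.0034]
ee_rot: [1.0, -0.006, -0.0, -0.0]
ft_force: [-0.1, -0.6, 0.2]
gripper_width: 0.0298
```

Call:
drive_tool --commands '[[[0,0,0,0,0,0],[0,0,0,0,0,0],[0,0,0,0,0,0],[0,0,0,0,0,0],[0,0,0,0,0,0]]]'

```text
clock: 4.77
tool_pos: [0.4311, -0.1177, 0.0034]
ee_rot: [1.0, -0.006, -0.0, -0.0]
ft_force: [-0.5, -0.8, 0.5]
gripper_width: 0.0235
```

```bash
python3 - <<'E'
from h import *
plan([.431,-.118,.12],-.01)
print(arm.state())
E
```

```text
pos [ 0.4311 -0.1177  0.0034] yaw now -0.012 d(cm) [-1.000e-02  3.000e-02 -1.166e+01] rv [-0.0001  0.0001 -0.002 ] dW [-1.000e-02 -3.000e-02  1.166e+01] t 4.7667
{'clock': 4.7667, 'qpos': array([ 0.48912484,  0.45608257, -0.33867335,  2.17477751,  0.28295057,
        0.55148746, -0.07192785]), 'qvel': array([ 0.00293492,  0.00058398, -0.00149685,  0.00090183, -0.00149423,
       -0.0006527 ,  0.00030352]), 'joint_efforts': array([ 4.80957446e-03, -6.79100990e+01, -4.85916540e+00, -2.39656466e+01,
       -3.63017956e-02, -3.08526575e-02, -1.33083397e-02]), 'tool_pos': array([ 0.43108535, -0.11767257,  0.00343316]), 'ee_rot': array([ 9.99982041e-01, -5.99291492e-03, -4.84313883e-05, -3.18890571e-05]), 'ft_force': array([-0.45734162, -0.7576331 ,  0.46075245]), 'moment': array([-0.04574852, -0.03293736, -0.02258135]), 'gripper_width': 0.023520785053132407}
```

Call:
drive_tool --commands '[[[0,0,-1,0,0,0],[0,0,-2.5,0,0,0],[0,0,-2.5,0,0,0],[0,0,-2.5,0,0,0],[0,0,-2,0,0,0]]]'

```text
clock: 5.18
tool_pos: [0.4312, -0.1175, 0.1107]
ee_rot: [1.0, -0.006, 0.0, 0.0]
ft_force: [0.1, -0.5, -1.8]
gripper_width: 0.0237
```

Call:
drive_tool --commands '[[[0,0,0,0,0,0.04],[0,0,0,0,0,0.04],[0,0,0,0,0,0.04],[0,0,0,0,0,0.04],[0,0,0,0,0,0.04]]]'

```text
clock: 5.6
tool_pos: [0.431, -0.1176, 0.1091]
ee_rot: [0.994, -0.107, 0.0, -0.0]
ft_force: [0.1, -0.5, -1.8]
gripper_width: 0.024
```

```bash
python3 - <<'E'
from h import *
plan([.4822,-.0172,.105],-.212)
plan([.474,-.056,.105],-.212)
E
```

```text
pos [ 0.431  -0.1176  0.1091] yaw now -0.2138 d(cm) [  2.88 -10.9    0.41] rv [-0.0001 -0.0001 -0.0018] dW [ 5.12 10.04 -0.41] t 5.6
pos [ 0.431  -0.1176  0.1091] yaw now -0.2138 d(cm) [ 2.9  -6.93  0.41] rv [-0.0001 -0.0001 -0.0018] dW [ 4.3   6.16 -0.41] t 5.6
```

Held (1.8 N weight). First stop 4 cm behind the loop to look.

Call:
drive_tool --commands '[[[0.8,-1.8,0,0,0,0],[0.8,-1.8,0,0,0,0],[0.8,-1.8,0,0,0,0],[0.5,-1.5,0,0,0,0],[0,0,0,0,0,0]]]'

```text
clock: 6.02
tool_pos: [0.4752, -0.0535, 0.1092]
ee_rot: [0.995, -0.104, 0.0, -0.001]
ft_force: [-0.1, 0.7, -1.0]
gripper_width: 0.0239
```

Call:
drive_tool --commands '[[[0,0,0,0,0,0],[0,0,0,0,0,0],[0,0,0,0,0,0],[0,0,0,0,0,0],[0,0,0,0,0,0]]]'

```text
clock: 6.43
tool_pos: [0.4737, -0.0568, 0.1085]
ee_rot: [0.994, -0.106, -0.0, 0.0]
ft_force: [0.6, -0.2, -0.9]
gripper_width: 0.0234
```

```bash
python3 - <<'E'
from h import *
for n in ['wrist','top','scene']:
    np.save(n+'2.npy',arm.camera_info(n),allow_pickle=True)
    im=arm.grab_frame(n);save(n+'2',im)
    crop={'wrist':im[0:160,220:450],'top':im[185:285,230:400],'scene':im[185:285,250:420]}[n]
    save(n+'2z',cv2.resize(crop,None,fx=3.4 if n=='wrist' else 4.5,fy=3.4 if n=='wrist' else 4.5,interpolation=cv2.INTER_CUBIC))
plan([.4822,-.0172,.105],-.212)
E
```

```text
pos [ 0.4739 -0.0566  0.1085] yaw now -0.2124 d(cm) [-0.02 -4.02  0.35] rv [ 0.      0.0001 -0.0004] dW [ 0.83  3.94 -0.35] t 6.5833
```

View pics/wrist2z.png

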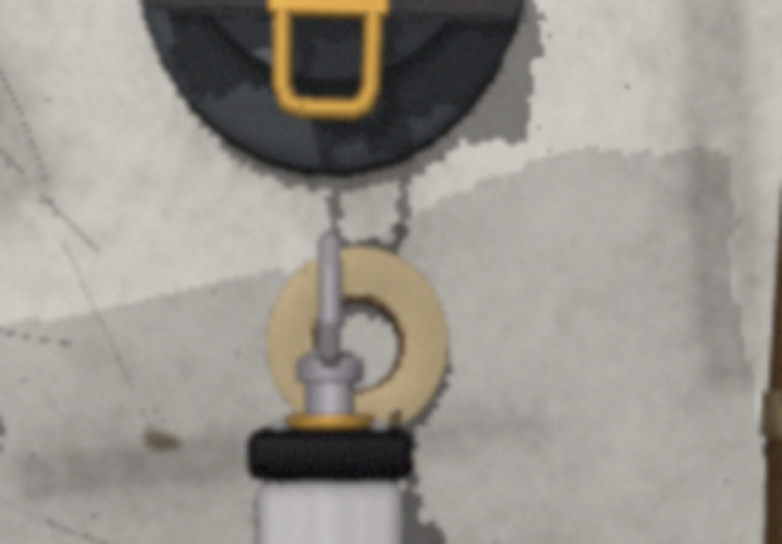

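View pics/scene2z.png

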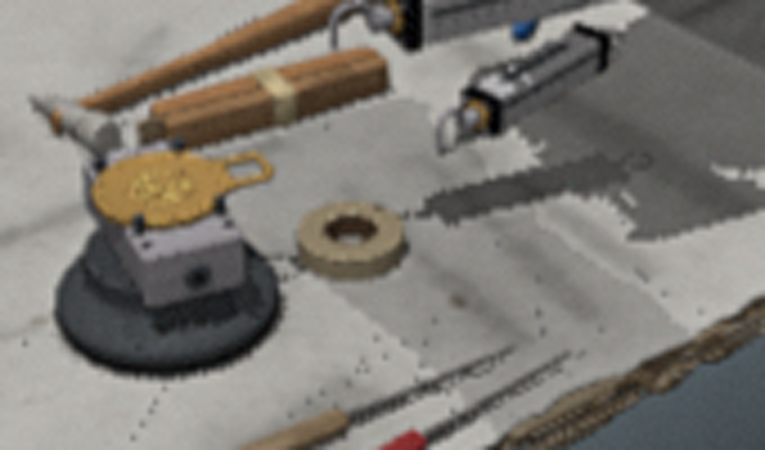

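View pics/top2z.png

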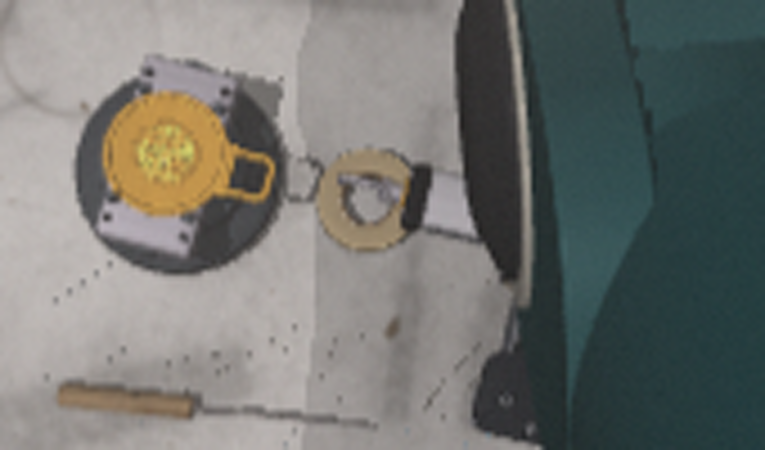

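```bash
python3 - <<'E'
from h import *
i=np.load('wrist2.npy',allow_pickle=True).item()
w=lambda a:np.array(a)/3.4+[220,0]
bar=onz(i,w((326,105)),.062)[0]; print('bar',bar)
s=onz(i,[w((281,50)),w((373,50)),w((287,105)),w((369,105))],.062);print(np.linalg.norm(s[0]-s[1]),np.arctan2(*(s[1]-s[0])[[1,0]]),np.arctan2(*(s[3]-s[2])[[1,0]]))
t=arm.camera_info('top');tp=lambda a:np.array(a)/4.5+[230,185]
print('bar top',onz(t,tp((268,180)),.062), 'medal', onz(t,tp((165,153)),.064))
tcp=np.array([.4739,-.0566]);d=np.array([np.cos(-.2124+np.pi/2),np.sin(-.2124+np.pi/2)]);n=np.array([d[1],-d[0]])
for nm,p,z in [('leg front',(329,234),.123),('rod end (flange front)',(329,355),.118),('mouth',(329,418),.118)]:
    q=onz(i,w(p),z)[0][:2]-tcp; print(nm,q@d,q@n)
q=bar[:2]-tcp;print('bar rel',q@d,q@n)
# scene check
sc=arm.camera_info('scene'); print('proj bar scene',(proj(sc,bar)-[250,185])*4.5,'expected hook scene',(proj(sc,[*(tcp+.093*d),.118])-[250,185])*4.5)
print('top proj bar',(proj(t,bar)-[230,185])*4.5)
E
```

```text
bar [0.50192331 0.07707122 0.062     ]
0.018532312522482764 -0.2125380321433827 -0.21245869813570134
bar top [[0.50094555 0.07468676 0.062     ]] medal [[0.51172415 0.12016802 0.064     ]]
leg front 0.10302396182359597 -5.486773051797716e-05
rod end (flange front) 0.08550213717271142 -5.87679739210711e-05
mouth 0.07554627270168512 -5.59260276838953e-05
bar rel 0.1365748309969201 -0.0007852103706354019
proj bar scene [[261.91306517 161.08505282]] expected hook scene [[352.47896921  21.36530007]]
top proj bar [[262.65233039 177.68790647]]
```

Call:
drive_tool --commands '[[[0,-1.2,0.4,0,0,0],[0,-1.4,0.4,0,0,0],[0,-1.1,0.4,0,0,0],[0,-0.6,0.3,0,0,0],[0,0,0,0,0,0]]]'

```text
clock: 7.0
tool_pos: [0.4829, -0.0132, 0.0929]
ee_rot: [0.994, -0.105, -0.0, -0.0]
ft_force: [-1.2, 0.3, -1.5]
gripper_width: 0.0236
```

Call:
drive_tool --commands '[[[0,0,0.5,0,0,0],[0,0,0.5,0,0,0],[0,0,0.3,0,0,0],[0,0,0,0,0,0],[0,0,0,0,0,0]]]'

```text
clock: 7.42
tool_pos: [0.4829, -0.0146, 0.0803]
ee_rot: [0.994, -0.106, -0.0, 0.0]
ft_force: [-0.3, 0.5, -1.4]
gripper_width: 0.0235
```

```bash
python3 - <<'E'
from h import *
for n in ['wrist','scene']:
    np.save(n+'3.npy',arm.camera_info(n),allow_pickle=True)
    im=arm.grab_frame(n);save(n+'3',im)
    crop={'wrist':im[0:160,220:450],'scene':im[175:275,250:420]}[n]
    save(n+'3z',cv2.resize(crop,None,fx=3.4 if n=='wrist' else 4.5,fy=3.4 if n=='wrist' else 4.5,interpolation=cv2.INTER_CUBIC))
plan([.4822,-.0172,.0524],-.2124)
E
```

```text
pos [ 0.4831 -0.0145  0.0806] yaw now -0.2123 d(cm) [-0.03  0.28  2.82] rv [-0.     -0.0001  0.0001] dW [-0.09 -0.27 -2.82] t 7.5167
```

View pics/wrist3z.png

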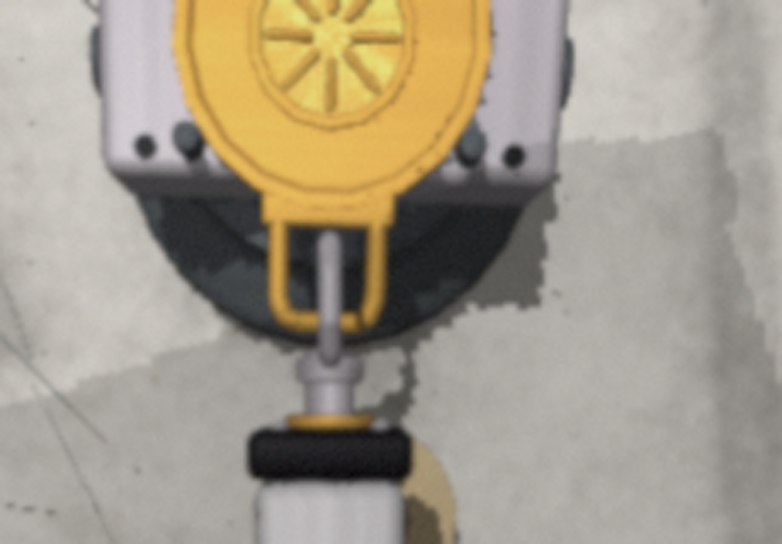

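View pics/scene3z.png

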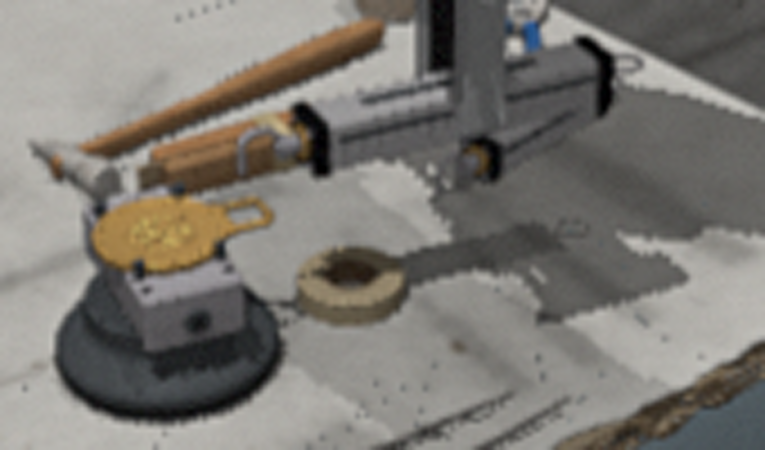

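```bash
python3 - <<'E'
from h import *
i=np.load('wrist3.npy',allow_pickle=True).item()
w=lambda a:np.array(a)/3.4+[220,0]
tcp=np.array([.4831,-.0145]);d=np.array([np.cos(-.2123+np.pi/2),np.sin(-.2123+np.pi/2)]);n=np.array([d[1],-d[0]])
for nm,p,z in [('bar',(327,319),.062),('opening far',(327,225),.062),('leg front',(329,234),.0955),('rod',(329,355),.0905)]:
    q=onz(i,w(p),z)[0][:2]; r=q-tcp; print(nm,q,r@d,r@n)
E
```

```text
bar [0.50212198 0.07678558] 0.0932442116864814 -0.0006397652050370874
opening far [0.50556169 0.09274334] 0.1095684845465366 -0.000639716481702593
leg front [0.50461397 0.08623053] 0.10300219708886493 -0.0001938580420474924
rod [0.50093753 0.06918424] 0.08556396253745059 -0.00019595398129065625
```

Call:
drive_tool --commands '[[[0,0,0.5,0,0,0],[0,0,0.5,0,0,0],[0,0,0.4,0,0,0],[0,0,0.4,0,0,0],[0,0,0,0,0,0]]]'

```text
clock: 7.93
tool_pos: [0.4826, -0.0142, 0.0615]
ee_rot: [0.994, -0.106, -0.001, -0.0]
ft_force: [-1.1, -0.1, -1.3]
gripper_width: 0.0236
```

Call:
drive_tool --commands '[[[0,0,0.4,0,0,0],[0,0,0.3,0,0,0],[0,0,0.3,0,0,0],[0,0,0,0,0,0],[0,0,0,0,0,0]]]'

```text
clock: 8.35
tool_pos: [0.4829, -0.0142, 0.0523]
ee_rot: [0.994, -0.106, -0.0, -0.0]
ft_force: [-0.8, -0.6, -1.8]
gripper_width: 0.0238
```

```bash
python3 - <<'E'
from h import *
for n in ['wrist','scene']:
    im=arm.grab_frame(n);save(n+'4',im)
    crop={'wrist':im[0:160,220:450],'scene':im[175:275,250:420]}[n]
    save(n+'4z',cv2.resize(crop,None,fx=3.4 if n=='wrist' else 4.5,fy=3.4 if n=='wrist' else 4.5,interpolation=cv2.INTER_CUBIC))
print(arm.state()['ft_force'])
plan([.4831,-.0145,.0524],-.2124)
E
```

```text
[-0.14618212  0.36736586 -1.99942657]
pos [ 0.4831 -0.0143  0.0525] yaw now -0.212 d(cm) [0.01 0.02 0.01] rv [-0.0001 -0.      0.0004] dW [ 0.   -0.02 -0.01] t 8.45
```

View pics/wrist4z.png

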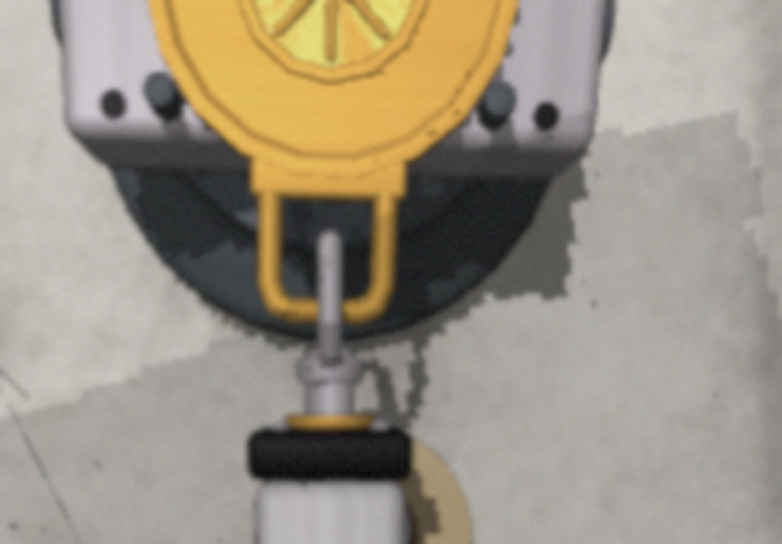

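View pics/scene4z.png

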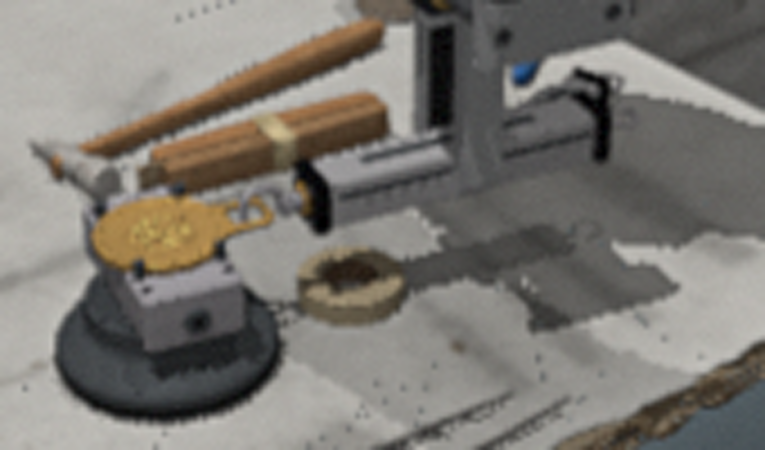

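The hook's leg is inside the loop, around the bar. Now the pull, in steps.

Call:
drive_tool --commands '[[[0,0.4,0,0,0,0],[0,0.4,0,0,0,0],[0,0.4,0,0,0,0],[0,0.4,0,0,0,0],[0,0.4,0,0,0,0]]]'

```text
clock: 8.87
tool_pos: [0.4788, -0.0341, 0.0525]
ee_rot: [0.994, -0.106, 0.0, -0.0]
ft_force: [0.1, 3.9, -1.3]
gripper_width: 0.0238
```

Call:
drive_tool --commands '[[[0,0.3,0,0,0,0],[0,0.3,0,0,0,0],[0,0.2,0,0,0,0],[0,0,0,0,0,0],[0,0,0,0,0,0]]]'

```text
clock: 9.28
tool_pos: [0.4772, -0.0415, 0.0525]
ee_rot: [0.994, -0.106, 0.0, -0.0]
ft_force: [0.8, 6.2, -1.0]
gripper_width: 0.0234
```

```bash
python3 - <<'E'
from h import *
for n in ['wrist']:
    im=arm.grab_frame(n);save(n+'5',im)
    crop={'wrist':im[0:160,220:450]}[n]
    save(n+'5z',cv2.resize(crop,None,fx=3.4,fy=3.4,interpolation=cv2.INTER_CUBIC))
s=arm.state();d=np.array([.2107,.9775]);print(s['ft_force'],s['ft_force'][:2]@d,(s['tool_pos'][:2]-[.4831,-.0143])@d)
E
```

```text
[ 1.36451379  5.84395184 -0.74004528] 5.999965980131625 -0.027703603317675702
```

View pics/wrist5z.png

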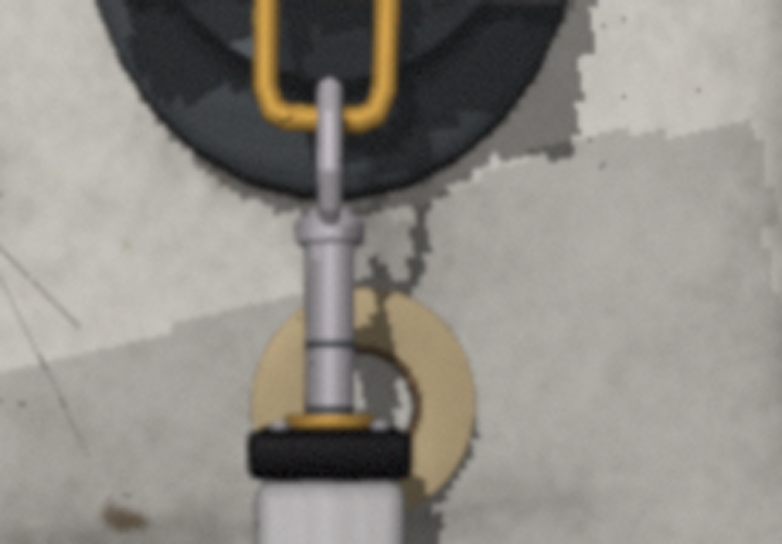

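Call:
drive_tool --commands '[[[0,0.3,0,0,0,0],[0,0.3,0,0,0,0],[0,0.3,0,0,0,0],[0,0.2,0,0,0,0],[0,0.1,0,0,0,0]]]'

```text
clock: 9.75
tool_pos: [0.4748, -0.053, 0.0525]
ee_rot: [0.994, -0.106, 0.0, -0.0]
ft_force: [1.4, 8.5, -0.9]
gripper_width: 0.0234
```

Call:
drive_tool --commands '[[[0,0.2,0,0,0,0],[0,0.2,0,0,0,0],[0,0.2,0,0,0,0],[0,0.1,0,0,0,0],[0,0,0,0,0,0]]]'

```text
clock: 10.17
tool_pos: [0.4734, -0.0595, 0.0525]
ee_rot: [0.994, -0.106, 0.0, -0.001]
ft_force: [2.3, 9.5, -1.1]
gripper_width: 0.024
```

```bash
python3 - <<'E'
from h import *
for n in ['wrist','scene']:
    im=arm.grab_frame(n);save(n+'6',im)
    crop={'wrist':im[0:160,220:450],'scene':im[175:275,250:420]}[n]
    save(n+'6z',cv2.resize(crop,None,fx=3.4 if n=='wrist' else 4.5,fy=3.4 if n=='wrist' else 4.5,interpolation=cv2.INTER_CUBIC))
d=np.array([.2107,.9775])
for k in range(3):
    s=arm.state();print(s['clock'],s['ft_force'],s['ft_force'][:2]@d,(s['tool_pos'][:2]-[.4831,-.0143])@d,s['tool_pos'],s['gripper_width']);arm.grab_frame('wrist')
E
```

```text
10.2667 [ 3.40825982 10.25424652 -1.73091509] 10.741646320300632 -0.04606894542135601 [ 0.47343488 -0.05934604  0.05253279] 0.023462982007999032
10.3167 [ 1.96597324  9.52140749 -1.16877369] 9.721406388375556 -0.046028222147558674 [ 0.47344129 -0.05930576  0.05251643] 0.02360118030969325
10.3667 [ 1.39276147 10.44767428 -2.41107545] 10.506056450044102 -0.04602787998552417 [ 0.47342089 -0.05930101  0.05250698] 0.023863472625997757
```

View pics/wrist6z.png

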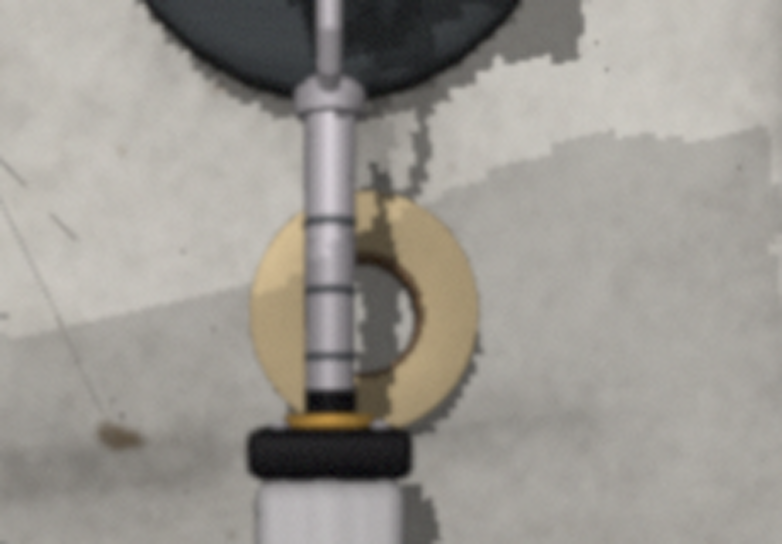

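View pics/scene6z.png

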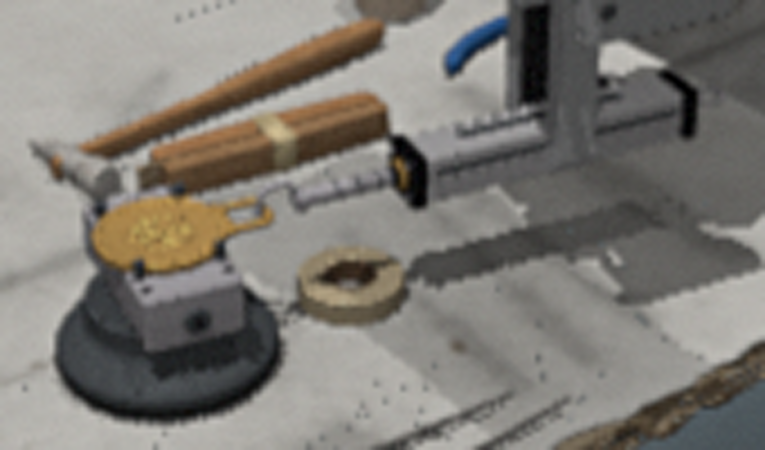

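The rod stands at about 39 mm, mid-band: the picture, the force of about 10.3 N and the travel agree. The pose is steady, so I'm handing in.

```bash
python3 - <<'E'
from h import *
print(arm.hand_in()); s=arm.state(); print(s['clock'],s['ft_force'],s['tool_pos'])
E
```

```text
the job is handed in; nothing more can be done
None
the job is handed in; nothing more can be done
```

I gripped the long gauge across its case and lifted it. I then lined it up with the loop, lowered the hook over the loop's bar and pulled straight back about 46 mm in small steps. I handed the job in at about 10.4 s, with the arm still holding the pull.

**Last checks:**
- **Rod:** it stands about 39 mm out. The wrist picture shows all three rings and roughly the first 4 mm of the black band out of the mouth. The travel also gives about 39 mm.
- **Pull:** three readings gave 9.7, 10.7 and 10.5 N. Their mean matches the spring value for about 40 mm.
- **Hold:** the tool was steady, the grip opening was 23.5 mm on the 24 mm case, and the gauge's underside was about 49 mm above the bench.
- **Surroundings:** the scene picture shows the loop still hooked. The tape roll and ring clamp look untouched, and nothing was moved near the short gauge or the other tools. I did not re-measure their positions.

No check failed. The top and wrist cameras disagreed by about 2 mm on where the loop is, which was within the room for the hook. I used mainly the wrist view.

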